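Show a finished gourd to the inspection camera

ROBOT

A 7-joint arm with a two-finger parallel gripper is mounted at the origin on the work surface. World frame = base frame: x ahead of the robot, y to its left, z up, the work surface at z = 0. Lengths are in m, angles in rad, forces in N, time in s.
With the tool pointing down it reaches from about 0.4 to 0.85 m from the base axis. Payload 6.9 kg.
Tool frame: the origin (TCP) lies on the centre line of the jaws, within the pads' length; the fingertips stand 11 mm ahead of it and the grasp point (between the pads) lies 8 mm behind it; z points along the fingers, y is the line along which they close (so a half turn about z gives the same grasp; the last joint's range is limited). The gripper opens to 85 mm and grips with 20 to 120 N. Pads are 22 mm wide; open, the fingers measure 114 mm over their backs; the gripper's body (76 mm by 85 mm) begins 54 mm behind the grasp point. The pads swing forward as they close: fully open they stand 13 mm farther back than shut.
Start: joints at [0.105, 0.507, -0.238, 1.5, 0.126, 1.149, -0.155], TCP at [0.625, -0, 0.242] pointing down, gripper open.
Joint ranges: [-3.08, 3.08], [-0.24, 2.05], [-1.43, 1.35], [0, 2.5], [-1.52, 4.66], [0.17, 1.96], [-2.89, 2.89]. Speed limits (rad/s): [2.39, 2.39, 3.14, 3.14, 3.14, 3.14, 3.14].

INTERFACE

Orientations are given as a unit quaternion [x, y, z, w].
In Python, from rig import env gives the robot as it stands.
- The arm moves only by the shell command python3 -m inch 'ROWS' [FORCE]. ROWS is JSON, a list of rows, each a list of 5 numbers: the closure in counts, from 0 (fully open) to 255 (shut), then the shift along the tool's x, y, z normalised to -1 to 1, where 1 is 0.25 m, then the turn about the tool's z normalised to -1 to 1, where 1 is 45 degrees. In form: [[fingers, dx, dy, dz, spin], ...]. A call has 1 to 10 rows; each row is the pose to reach, as a shift and turn from the pose commanded when the call began, along the tool's axes at that moment; what a row does not reach only later rows make up. A row lasts 1/8 s, in which the tool goes at most 62.5 mm and 10.7 degrees, less where a joint would pass 70% of its speed; a pose out of reach is approached as far as the arm can. A call with a number of a shift or a turn outside -1 to 1 is refused whole. A call with a gripper value outside its range is refused whole. The fingers move at their own pace and stop on an object; FORCE is the grip in N (left out, the last holds). Time passes only in rows, so rows that repeat a pose let the fingers close. It gives the time, the measured TCP pose, the force, the opening and the grip force at its end, in the units of the state.
- env.get_state(): the state, without advancing time (a new reading comes with each control period).
- env.capture(name): name is "scene" or "side" or "wrist"; returns a dict with "color" (400x640x3 uint8, red, green, blue), "z_map" (400x640 float32, m along the optical axis (not along the pixel's ray), 0 where there is no reading), "fx", "fy", "cx", "cy" (pixels), "k1" (the pictures are not rectified: a ray, as slopes to the right and down, at radius r is drawn at 1 + k1 r^2 times it, then the intrinsics apply), "rvec" (rotation vector, rad) and "tvec" (3), from world to camera coordinates, as OpenCV has them; the wrist camera has in their place "tool_from_camera" (4x4, takes a point from camera to tool coordinates, whose origin is the TCP and whose axes are the flange's). Camera axes: x right, y down, z forward; pixel columns grow to the right and rows downward; lengths in m; the calibration is good to about 2 mm. A picture is of the moment at which its call begins: read the wrist's pose just before it.
- env.sign_off(): hands the job in; it is judged then, once.
Trained networks look in a picture, given as the dict that the camera call returned (one of the last four; its "shot" number tells which), for a name from the list of things; names that differ only in an ending like _2 or _b are one class to them, and where a whole thing is asked for, a point or a joint stands for the part that bears it (a point fixed in the world has none). Each returns a list of dicts, best first, with "score" (0 to 1); they miss things now and then, are a little off and sometimes report something else, mostly with a low value. They report only what shows in the picture. A call takes as long as a camera call.
- env.look_for(picture, thing): "at" ([column, row] in pixels, amid what is visible of it).
The state is a dict: "clock": time; "q": joint angles; "dq": joint speeds; "joint_torque": joint torques, N m; "tool_pos": TCP position; "orientation": TCP orientation; "wrist_force": force on the tool from outside, world axes, zero at the start; "wrist_torque": the same for the moment, N m; "gripper_width": opening from 0.0 (shut) to 1.0 (fully open); "grasp_force": force on a finger pad.
Only numpy, scipy, OpenCV 4.12 (cv2) and the standard library are available. Lean on these libraries where they do the work, as an engineer would, in place of code of your own. Each camera call takes 0.05 s, during which the arm holds its last target. There are 200 camera calls.

TASK

Slide the clear cover of the fume box fully open, take the bottle gourd out of its cradle and present it to the inspection camera: held in the air with its round base facing the lens squarely, centred in front of it, the base about 80 mm from the glass. Finish while still holding it there, still; leave the cover open, and do not touch the camera or disturb the other things on the table.

Things in the scene. Friction and masses are not known exactly. Their poses are not given: they have to be found in the camera images.
- fume_box: Fixed low box on the table. Open-topped white chamber, outside 280 (x) by 240 mm (y), walls 8 mm, floor 6 mm thick, front and back walls topped by rails along y, 123 mm high. On its -y side a grey filter unit, 260 x 228 mm, 112 mm high, over which the opened cover slides. Origin: on the table below the chamber's middle; x points away from the robot, yaw up to about 0.2 rad.
- cover (a joint): The flat clear cover with aluminium frame on the rails of the fume box, top 132 mm above the table: 0 = shut over the chamber, 0.22 m = fully open at its stop; 0.195 m or more counts as open. It slides to the box's -y, with about 2 N of friction, and stays where it is left. Starts 0 to 30 mm ajar.
- cover_handle (a point): Middle of the grip bar of the steel bridge handle in the middle of the cover. The bar is 100 mm long along the box's x, 12 mm wide along y (the sliding direction), 14 mm high; its middle is 161 mm above the table, with 22 mm free between bar and panel. Axes as the fume box.
- gourd: Tan bottle gourd, two bulbs, thin burnt rings, 160 mm long, 60 to 130 g. Origin: middle of its waist (30 mm thick, 20 mm long, the place to grip). Own +x runs along its axis to the base end at +70 mm; big bulb 66 mm thick at +40 mm, small bulb 48 mm thick at -30 mm, thin stem to -90 mm. Starts lying level in the cradle, axis 74 mm above the table, base away from the robot (yaw within 0.75 rad).
- gourd_base (a point): The point at the middle of the gourd's round base, on its axis, 70 mm from the waist.
- cradle: Fixed wooden cradle on the chamber's floor: plate 130 x 75 mm with a pair of V rests under each bulb (each 20 mm long, centred at x = +40 and -30 mm, reaching up to about 60 mm above the table); nothing but the plate lies below the waist. Origin: on the chamber's floor, below the gourd's waist; x as the gourd's.
- lens (a point): Centre of the front glass of the inspection camera (round barrel of 42 mm diameter on a black body 55 mm wide). Own +x is the optical axis pointing INTO the camera: it looks along its own -x, 25 degrees (0.436 rad) below level, roughly back towards the robot; own y is level. 275 to 335 mm above the table, differing from start to start.
- camera_stand: Fixed stand of the inspection camera with the camera on it: foot plate 150 x 130 mm, steel column of 22 mm diameter 416 mm high. Not to be touched. Origin: on the table, below the camera's back, 30 mm in front of the column; the camera looks to its -x.
- raw_gourd: Bystander: undecorated gourd standing upright on its base on the table, 73 mm in diameter, 176 mm high. Origin: under its base.
- rubber_ring: Bystander: black rubber ring lying on the table, 68 mm in diameter, 18 mm high. Origin: underside centre.
- burning_pen: Bystander: burning pen with a thick yellow handle, 22 mm in diameter, 170 mm long, lying on the table. Origin: underside, middle of the handle; x along it to the tip.

How it is judged:
On the way, in this order (a step that is already met when the one before it is completed fails the run):
1. the cover is slid fully open (value of joint cover above 0.195 m), for 0.2 s.
2. the gourd is lifted out of the cradle, in the fingers (height (world z) of gourd above 0.13 m and contact force between gourd and the fingers above 0.5 N and contact force between gourd and fume_box below 0.2 N and contact force between gourd and camera_stand below 0.2 N), for 0.2 s.
At the end, for the whole second after the job is handed in: Cover open 195 mm or more. Gourd held still by the fingers alone, waist over 130 mm up; base 55 to 105 mm in front of the lens, within 20 mm of the optical axis sideways and up or down; gourd axis within 12 degrees of the optical axis, base to the lens. Bystanders within 30 mm of their starts (all of step 2 and value of joint cover above 0.195 m and x of gourd_base in the frame of lens between -0.105 and -0.055 m and y of gourd_base in the frame of lens between -0.02 and 0.02 m and z of gourd_base in the frame of lens between -0.02 and 0.02 m and angle between the x axis of gourd and the x axis of lens, either way round below 0.21 rad and x of gourd in the frame of lens below -0.11 m and linear speed of gourd below 0.03 m/s and angular speed of gourd below 0.2 rad/s and distance of each of raw_gourd, rubber_ring, burning_pen from where it was at the start of the episode below 0.03 m); the arm keeps its last pose, push and grip.
It fails at once if the inspection camera or its stand is touched (over 1 N) (contact force between camera_stand and anything else above 1 N).
It fails at once if a bystander is disturbed: raw_gourd (distance of raw_gourd from where it was at the start of the episode above 0.03 m).
It fails at once if a bystander is disturbed: rubber_ring (distance of rubber_ring from where it was at the start of the episode above 0.03 m).
It fails at once if a bystander is disturbed: burning_pen (distance of burning_pen from where it was at the start of the episode above 0.03 m).
It also fails if it takes over 51 s, if anything falls off the work surface, if the arm or the gripper's body presses on something with over 40 N, if the wrist force passes 120 N, or if a joint passes its speed limit or range.

## Working session

There is one attempt and no reset: what is moved stays moved. The work goes in short steps, Python scripts to look and compute and a shell command to move; the robot and the scene stay as the last step left them, time stands still between calls to the robot, and variables do not carry over. Pictures are saved under pics/ and viewed, at most 10 in all, crops included, and the job is handed in when it is done.

```bash
ls; mkdir -p pics; cat > h.py <<'E'
import numpy as np, cv2, json
from scipy.spatial.transform import Rotation as R
from rig import env
def cam(name):
    s=env.get_state(); c=env.capture(name)
    if 'rvec' in c:
        Rm=R.from_rotvec(np.ravel(c['rvec'])).as_matrix(); t=np.ravel(c['tvec']); c['Rwc']=Rm.T; c['twc']=-Rm.T@t
    else:
        T=np.array(c['tool_from_camera']); Rt=R.from_quat(s['orientation']).as_matrix()
        c['Rwc']=Rt@T[:3,:3]; c['twc']=Rt@T[:3,3]+np.array(s['tool_pos'])
    return c
def K(c): return np.array([[c['fx'],0,c['cx']],[0,c['fy'],c['cy']],[0,0,1.]])
def rays(c,uv):
    uv=np.asarray(uv,float).reshape(-1,1,2)
    # iterate distortion
    d=np.array([c['k1'],0,0,0,0]); 
    n=cv2.undistortPointsIter(uv,K(c),d,None,None,(3,50,1e-10)).reshape(-1,2)
    return np.c_[n,np.ones(len(n))]
def cloud(c):
    h,w=c['z_map'].shape
    uu,vv=np.meshgrid(np.arange(w),np.arange(h))
    r=rays(c,np.c_[uu.ravel(),vv.ravel()])
    P=r*c['z_map'].ravel()[:,None]
    W=P@c['Rwc'].T+c['twc']; W[c['z_map'].ravel()<=0]=np.nan
    return W.reshape(h,w,3)
def onplane(c,uv,z):
    r=rays(c,uv)@c['Rwc'].T
    return c['twc']+r*((z-c['twc'][2])/r[:,2])[:,None]
def project(c,P):
    Rm=c['Rwc'].T; t=-Rm@c['twc']
    return cv2.projectPoints(np.asarray(P,float).reshape(-1,1,3),cv2.Rodrigues(Rm)[0],t,K(c),np.array([c['k1'],0,0,0,0]))[0].reshape(-1,2)
def save(c,n): cv2.imwrite('pics/'+n+'.png',c['color'][:,:,::-1])
E
python3 - <<'E'
from h import *
np.set_printoptions(precision=3,suppress=True)
things="fume_box cover cover_handle gourd gourd_base cradle lens camera_stand raw_gourd rubber_ring burning_pen".split()
ims=[]
for n in ['scene','side','wrist']:
    c=cam(n); W=cloud(c); print(n,c['twc'],c['Rwc'][:,2]); im=c['color'][:,:,::-1].copy()
    np.savez('pics/'+n+'.npz',W=W,color=c['color'],**{k:c[k] for k in['fx','fy','cx','cy','k1','Rwc','twc']})
    for t in things:
        try:o=env.look_for(c,t)
        except Exception as e: print(t,e);continue
        for d in o[:2]:
            u,v=map(int,d['at']); print(t,round(d['score'],2),u,v,W[min(v,399),min(u,639)])
    cv2.imwrite(f'pics/{n}0.png',im)
s=env.get_state(); print(s['tool_pos'],R.from_quat(s['orientation']).as_matrix(),s['clock'])
E
```

```text
pics
scene [ 0.978 -0.517  1.002] [-0.442  0.517 -0.733]
fume_box 0.94 252 303 [ 0.554 -0.255  0.111]
cover 0.31 288 263 [ 0.546 -0.119  0.126]
cover_handle 0.68 290 263 [ 0.55  -0.116  0.126]
lens 0.86 444 148 [0.721 0.267 0.376]
lens 0.46 309 184 [0.316 0.218 0.016]
camera_stand 0.63 437 207 [0.749 0.283 0.166]
raw_gourd 0.93 387 146 [0.434 0.517 0.071]
rubber_ring 0.48 311 178 [0.292 0.256 0.003]
burning_pen 0.58 157 274 [ 0.242 -0.347  0.021]
side [0.02  0.986 0.931] [ 0.364 -0.72  -0.591]
fume_box 0.73 338 189 [ 0.497 -0.08   0.127]
cover 0.89 331 182 [ 0.538 -0.108  0.129]
cover_handle 0.9 328 184 [ 0.542 -0.092  0.129]
cover_handle 0.48 262 346 [0.41  0.552 0.104]
cradle 0.62 322 203 [0.514 0.014 0.125]
lens 0.65 208 173 [0.688 0.321 0.378]
camera_stand 0.82 214 232 [0.746 0.294 0.135]
raw_gourd 0.89 262 349 [0.417 0.546 0.081]
rubber_ring 0.58 352 298 [0.305 0.252 0.002]
wrist [0.625 0.069 0.373] [ 0.    -0.269 -0.963]
fume_box 0.72 236 232 [ 0.558 -0.026  0.129]
cover 0.72 236 251 [ 0.556 -0.043  0.129]
cover_handle 0.84 238 251 [ 0.558 -0.042  0.129]
[ 0.625 -0.     0.242] [[ 0.  1. -0.]
 [ 1. -0. -0.]
 [-0. -0. -1.]] 1.8
```

View pics/scene0.png

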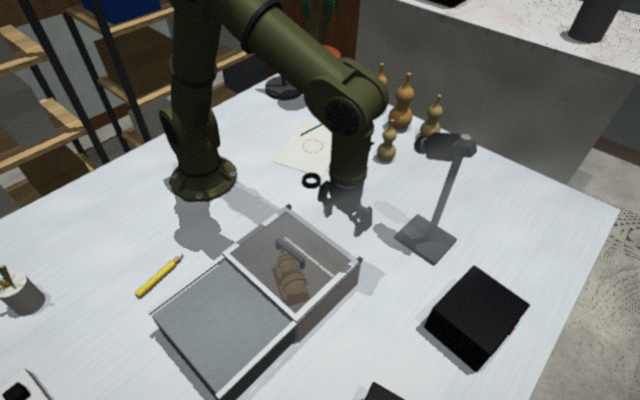

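View pics/side0.png

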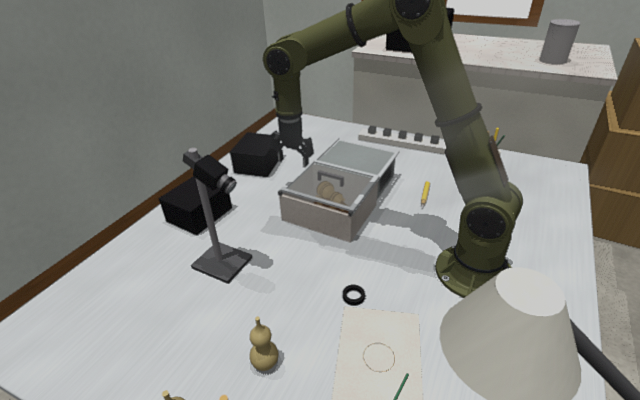

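View pics/wrist0.png

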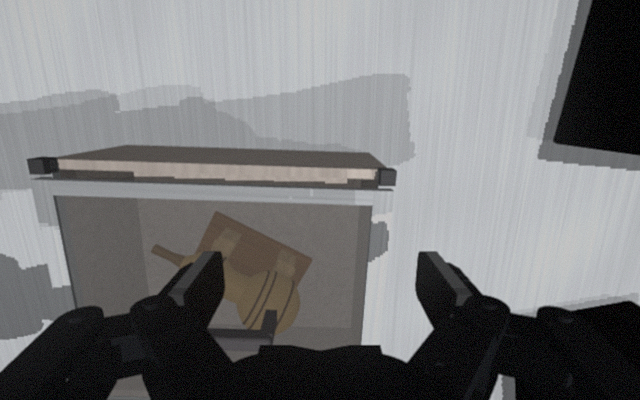

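The scene and side pictures show the box, with the handle bar at (290,250) and (330,178). The camera stand is at (430,240), the ring at (311,180), the pen at (160,275) and the raw gourd at (387,150). In the wrist picture the bar is near row 335, columns 180-275, and the gourd lies under the glass with its base to the lower right.

```bash
python3 - <<'E'
from h import *
np.set_printoptions(precision=4,suppress=True)
D={n:dict(np.load(f'pics/{n}.npz')) for n in['scene','side','wrist']}
for n,d in D.items():
    P=d['W'].reshape(-1,3); 
    m=(P[:,2]>.15)&(P[:,2]<.175)&(P[:,0]>.4)&(P[:,0]<.65)&(P[:,1]<.1)&(P[:,1]>-.2)
    H=P[m]
    if len(H)>5:
        q=H[:,:2]; r=cv2.minAreaRect(q.astype(np.float32)); print(n,'handle',len(H),H.min(0),H.max(0),np.median(H,0),r)
    m=(P[:,2]>.118)&(P[:,2]<.140)&(P[:,0]>.3)&(P[:,0]<.75)&(P[:,1]<.2)&(P[:,1]>-.35)
    r=cv2.minAreaRect(P[m][:,:2].astype(np.float32)); print(n,'cover/rails',m.sum(),r,np.median(P[m][:,2]))
    m=(P[:,2]>.25)&(P[:,0]>.55)&(P[:,0]<.9)&(P[:,1]<.45)&(P[:,1]>.16)
    H=P[m]
    if len(H)>10: 
        print(n,'cam',len(H),H.min(0),H.max(0))
    m=(P[:,2]>.003)&(P[:,2]<.02)&(P[:,0]>.55)&(P[:,0]<.9)&(P[:,1]<.45)&(P[:,1]>.17)
    H=P[m]
    if len(H)>30: print(n,'foot',len(H),cv2.minAreaRect(H[:,:2].astype(np.float32)),H.mean(0))
tiles=[]
for n,(u0,v0,u1,v1) in {'scene':(390,100,500,190),'side':(160,130,270,220),'scene2':(210,190,375,325),'side2':(265,130,430,265)}.items():
    im=D[n.strip('2')]['color'][v0:v1,u0:u1,::-1]; tiles.append(cv2.resize(im,(400,300)))
cv2.imwrite('pics/crop.png',np.vstack([np.hstack(tiles[:2]),np.hstack(tiles[2:])]))
E
```

```text
scene handle 208 [ 0.4875 -0.1128  0.1506] [ 0.5875 -0.0973  0.1704] [ 0.5411 -0.1076  0.1648] ((0.5374663472175598, -0.10503175854682922), (0.013431076891720295, 0.09981227666139603), 88.0095443725586)
scene cover/rails 8461 ((0.5344040989875793, -0.16210414469242096), (0.3828844428062439, 0.2869597375392914), 88.27069091796875) 0.12750029090569293
scene cam 1660 [0.633  0.2611 0.2509] [0.7877 0.3172 0.4158]
scene foot 1620 ((0.7426893711090088, 0.3094809353351593), (0.3211187422275543, 0.27253827452659607), 2.5099782943725586) [0.7509 0.2843 0.0135]
side handle 124 [ 0.4891 -0.1115  0.15  ] [ 0.5886 -0.0902  0.1721] [ 0.5379 -0.0979  0.1637] ((0.5386462807655334, -0.1017378568649292), (0.017583804205060005, 0.0994647964835167), 86.45207977294922)
side cover/rails 3069 ((0.5368269085884094, -0.15937034785747528), (0.38191455602645874, 0.2912542521953583), 88.14178466796875) 0.12907135952381654
side cam 1443 [0.6335 0.2665 0.25  ] [0.7899 0.3248 0.4199]
side foot 2014 ((0.725138247013092, 0.3101992905139923), (0.27899420261383057, 0.3489926755428314), 89.9649429321289) [0.733  0.3208 0.0114]
wrist handle 1240 [ 0.5367 -0.1099  0.15  ] [ 0.5877 -0.0957  0.1696] [ 0.5664 -0.0981  0.1652] ((0.5620614886283875, -0.10212907195091248), (0.013187361881136894, 0.05115613341331482), 87.39945220947266)
wrist cover/rails 47354 ((0.5382257103919983, -0.08668553829193115), (0.23270325362682343, 0.2848750948905945), 88.18714904785156) 0.1288601895236623
```

View pics/crop.png

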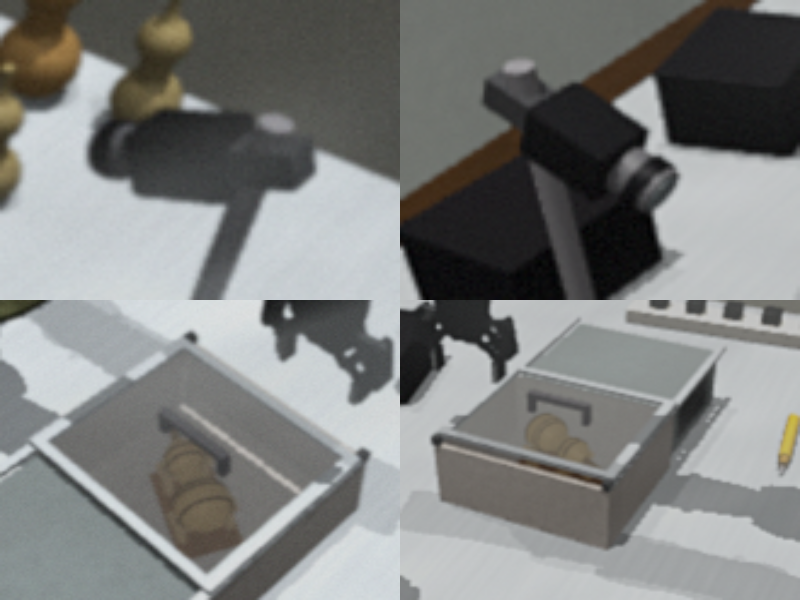

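The crops show the handle bar in the middle of the cover, spanning (0.49..0.59, -0.103), with the box yawed about -0.035 rad. The barrel of the camera points back to the robot. I'll push the bar with shut fingers from its +y side.

```bash
python3 -m inch '[[255,-0.2,-0.34,0,0],[255,-0.2,-0.34,0,0],[255,-0.2,-0.34,0,0],[255,-0.2,-0.34,0.2,0],[255,-0.2,-0.34,0.34,0],[255,-0.2,-0.34,0.34,0],[255,-0.2,-0.34,0.34,0]]' 20
```

```text
clock: 2.68
tool_pos: [0.5413, -0.0495, 0.1584]
orientation: [0.707, 0.707, 0.001, 0.001]
wrist_force: [0.9, -0.9, 0.4]
gripper_width: -0.002
grasp_force: 0.0
```

```bash
python3 - <<'E'
from h import *
np.set_printoptions(precision=4,suppress=True)
# lens: top-level axis estimate from camera clouds
for n in['scene','side']:
    d=dict(np.load(f'pics/{n}.npz')); P=d['W'].reshape(-1,3)
    m=(P[:,2]>.25)&(P[:,0]>.6)&(P[:,0]<.9)&(P[:,1]<.45)&(P[:,1]>.2)&(P[:,2]<.43)
    H=P[m]
    for a in np.arange(.625,.80,.01):
        q=H[(H[:,0]>=a)&(H[:,0]<a+.01)]
        if len(q)>3: print(n,round(a,3),len(q),q.min(0)[1:],q.max(0)[1:],np.median(q,0)[1:])
E
```

```text
scene 0.625 4 [0.2855 0.3407] [0.3018 0.3442] [0.2915 0.3429]
scene 0.635 38 [0.2742 0.3212] [0.3009 0.3563] [0.2806 0.3427]
scene 0.645 67 [0.2674 0.3145] [0.3139 0.3563] [0.2792 0.347 ]
scene 0.655 49 [0.2692 0.3155] [0.2952 0.3657] [0.2763 0.3395]
scene 0.665 72 [0.266  0.3125] [0.314 0.373] [0.2763 0.3672]
scene 0.675 86 [0.2647 0.3258] [0.316  0.3784] [0.2694 0.3691]
scene 0.685 107 [0.2632 0.3243] [0.3172 0.3829] [0.2678 0.3675]
scene 0.695 104 [0.2623 0.325 ] [0.3165 0.3875] [0.2675 0.3725]
scene 0.705 106 [0.2611 0.3348] [0.3111 0.3912] [0.2671 0.3784]
scene 0.715 111 [0.2625 0.3328] [0.3128 0.3965] [0.2669 0.381 ]
scene 0.725 137 [0.2627 0.342 ] [0.3152 0.3975] [0.2696 0.3878]
scene 0.735 111 [0.2624 0.2519] [0.3108 0.414 ] [0.2737 0.3728]
scene 0.745 213 [0.2652 0.2509] [0.3004 0.4158] [0.2805 0.355 ]
scene 0.755 271 [0.2721 0.2512] [0.3006 0.4154] [0.2822 0.3434]
scene 0.765 86 [0.2727 0.2637] [0.3054 0.4057] [0.2768 0.3963]
scene 0.775 83 [0.2725 0.373 ] [0.3069 0.4045] [0.2827 0.391 ]
scene 0.785 15 [0.2744 0.3774] [0.3027 0.3852] [0.2858 0.381 ]
side 0.625 5 [0.2906 0.3
[... 274 characters left out ...]
3083 0.3664]
side 0.675 112 [0.2673 0.3235] [0.3244 0.3819] [0.313  0.3738]
side 0.685 110 [0.2687 0.3224] [0.3248 0.385 ] [0.3174 0.3789]
side 0.695 109 [0.2665 0.3269] [0.3236 0.3898] [0.317  0.3826]
side 0.705 107 [0.2688 0.3315] [0.3226 0.395 ] [0.3149 0.3879]
side 0.715 107 [0.2681 0.3393] [0.323  0.3992] [0.3144 0.3916]
side 0.725 58 [0.2737 0.3431] [0.3218 0.3978] [0.319  0.3815]
side 0.735 83 [0.2779 0.2572] [0.3225 0.417 ] [0.2965 0.3706]
side 0.745 211 [0.2749 0.2501] [0.3188 0.4194] [0.2995 0.315 ]
side 0.755 83 [0.2777 0.25  ] [0.3091 0.4199] [0.3022 0.3793]
side 0.765 44 [0.287  0.3715] [0.3083 0.4092] [0.3046 0.4004]
side 0.775 25 [0.289  0.3745] [0.307  0.4098] [0.3047 0.3868]
```

```bash
python3 -m inch '[[255,-0.1,0,0,0],[255,-0.2,0,0,0],[255,-0.3,-0.01,0,0],[255,-0.4,-0.01,0,0],[255,-0.5,-0.01,0,0],[255,-0.6,-0.02,0,0],[255,-0.7,-0.02,0,0],[255,-0.8,-0.03,0,0],[255,-0.9,-0.03,0,0],[255,-0.95,-0.03,0,0]]' && python3 -m inch '[[255,0,0,0,0],[255,0,0,0,0]]'; python3 - <<'E'
from h import *
np.set_printoptions(precision=4,suppress=True)
c=cam('side'); save(c,'side1'); W=cloud(c); P=W.reshape(-1,3)
np.savez('pics/side1.npz',W=W,color=c['color'])
m=(P[:,2]>.15)&(P[:,2]<.172)&(P[:,0]>.4)&(P[:,0]<.65)&(P[:,1]<-.2)&(P[:,1]>-.4)
print(P[m].min(0),P[m].max(0),m.sum())
for t in['gourd','cradle','cover_handle','gourd_base']: print(t,[(d['score'],d['at'],W[int(d['at'][1]),int(d['at'][0])]) for d in env.look_for(c,t)[:2]])
E
```

```text
clock: 3.92
tool_pos: [0.5332, -0.2887, 0.159]
orientation: [0.708, 0.707, 0.0, 0.001]
wrist_force: [0.0, 1.4, 1.4]
gripper_width: 0.005
grasp_force: 1.2
clock: 4.18
tool_pos: [0.533, -0.2867, 0.1577]
orientation: [0.707, 0.707, 0.0, 0.0]
wrist_force: [0.3, -0.1, 0.8]
gripper_width: -0.003
grasp_force: 0.0
[ 0.4793 -0.3143  0.1501] [ 0.5787 -0.2745  0.1717] 107
gourd [(0.66, [328.2, 194.1], array([ 0.5455, -0.0979,  0.0804])), (0.4, [332.0, 204.3], array([ 0.5163, -0.0689,  0.0632]))]
cradle [(0.73, [330.0, 205.8], array([ 0.52  , -0.0599,  0.0637]))]
cover_handle [(0.83, [353.7, 159.1], array([ 0.5268, -0.2907,  0.1292]))]
gourd_base [(0.77, [329.7, 191.6], array([ 0.5464, -0.1086,  0.0868]))]
```

View pics/side1.png

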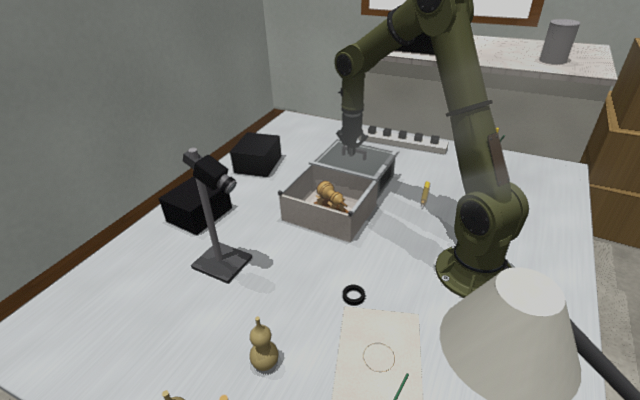

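The cover is back over the filter unit, with the gourd in the open at (330,197). I'll push a little further to make sure of the stop, then go up for a wrist look.

```bash
python3 -m inch '[[255,-0.02,0,0,0],[255,-0.04,0,0,0],[255,-0.06,0,0,0]]' && python3 -m inch '[[0,0.03,0,0,0],[0,0.03,0,-0.4,0],[0,0.3,0,-0.75,0],[0,0.55,0,-0.75,0],[0,0.7,0,-0.75,0],[0,0.7,0,-0.75,0],[0,0.7,0,-0.75,0],[0,0.7,0,-0.75,0]]'; python3 - <<'E'
from h import *
np.set_printoptions(precision=4,suppress=True)
for n in ['wrist','scene']:
    c=cam(n); save(c,n+'2'); W=cloud(c)
    np.savez(f'pics/{n}2.npz',W=W,color=c['color'],**{k:c[k] for k in['fx','fy','cx','cy','k1','Rwc','twc']})
    for t in['gourd','gourd_base','cradle','cover_handle']: print(n,t,[(d['score'],d['at'],W[int(d['at'][1]),int(d['at'][0])]) for d in env.look_for(c,t)[:2]])
E
```

```text
clock: 4.8
tool_pos: [0.5326, -0.2963, 0.1573]
orientation: [0.706, 0.708, 0.002, -0.004]
wrist_force: [-5.1, 24.3, 12.9]
gripper_width: -0.001
grasp_force: 12.4
clock: 5.8
tool_pos: [0.5322, -0.1292, 0.3444]
orientation: [0.708, 0.707, -0.001, 0.0]
wrist_force: [0.0, -0.3, -0.7]
gripper_width: 1.0
grasp_force: 0.0
wrist gourd [(0.62, [332.2, 151.2], array([ 0.547 , -0.1072,  0.0879])), (0.48, [321.3, 133.4], array([ 0.5341, -0.091 ,  0.013 ]))]
wrist gourd_base [(0.85, [330.5, 150.0], array([ 0.5446, -0.106 ,  0.0879]))]
wrist cradle [(0.68, [317.7, 132.3], array([ 0.5291, -0.0852,  0.084 ])), (0.33, [317.5, 292.0], array([ 0.5289, -0.2724,  0.1288]))]
wrist cover_handle [(0.64, [319.4, 289.9], array([ 0.5314, -0.2688,  0.128 ]))]
scene gourd [(0.77, [288.5, 278.3], array([ 0.5659, -0.1407,  0.1002])), (0.17, [385.0, 145.4], array([0.4258, 0.5156, 0.0726]))]
scene gourd_base [(0.89, [288.1, 274.0], array([ 0.5579, -0.1324,  0.1013]))]
scene cradle [(0.61, [284.9, 295.5], array([ 0.5641, -0.1581,  0.0327]))]
scene cover_handle [(0.77, [223.9, 319.2], array([ 0.5429, -0.3331,  0.1295]))]
```

View pics/wrist2.png

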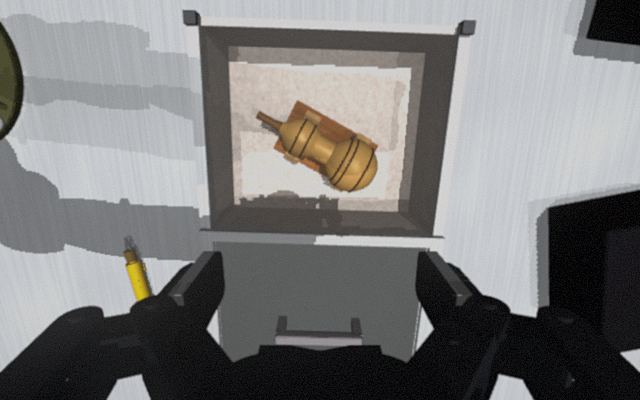

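The push ran into the stop (24 N), so the cover is fully open. The wrist picture shows the gourd's waist near (323,149), its base at the lower right (365,175) and its stem at the upper left. Next I'll fit the gourd, the box and the inspection camera.

```bash
cat > fit.py <<'E'
from h import *
from scipy.optimize import least_squares
def fit_gourd(P,x0,free_z=False):
    # P Nx3; params x,y,z,yaw,pitch
    def res(p):
        c=p[:3]; a=np.array([np.cos(p[3])*np.cos(p[4]),np.sin(p[3])*np.cos(p[4]),np.sin(p[4])])
        d1=np.linalg.norm(P-c-.040*a,axis=1)-.033
        d2=np.linalg.norm(P-c+.030*a,axis=1)-.024
        return np.where(abs(d1)<abs(d2),d1,d2)
    lo=np.array(x0)-[.1,.1,.1 if free_z else 1e-4,1,.8 if free_z else 1e-4]; hi=2*np.array(x0)-lo
    r=least_squares(res,x0,bounds=(lo,hi),loss='soft_l1',f_scale=.002)
    return r.x,np.median(abs(r.fun))
def tan(c):
    hsv=cv2.cvtColor(c,cv2.COLOR_RGB2HSV); return (hsv[...,1]>90)&(hsv[...,0]>8)&(hsv[...,0]<32)
def fit_lens(P,yaw):
    """lateral/axial summary of camera points for given yaw, pitch 25deg"""
    t=np.radians(25); ax=np.array([np.cos(yaw)*np.cos(t),np.sin(yaw)*np.cos(t),np.sin(t)]); la=np.array([-np.sin(yaw),np.cos(yaw),0]); up=np.cross(ax,la)
    return P@np.c_[ax,la,up],np.c_[ax,la,up]
E
python3 - <<'E'
from fit import *
np.set_printoptions(precision=4,suppress=True)
D={n:dict(np.load(f'pics/{n}.npz')) for n in['scene2','side1','wrist2','scene','side']}
for n in['wrist2','scene2','side1']:
    W=D[n]['W']; m=tan(D[n]['color'])&(W[...,2]>.066)&(W[...,2]<.115)&(W[...,0]>.42)&(W[...,0]<.67)&(W[...,1]>-.2)&(W[...,1]<.02)
    print(n,m.sum(),fit_gourd(W[m],[.53,-.085,.074,-.4,0]),fit_gourd(W[m],[.53,-.085,.074,-.4,0],True))
W=D['wrist2']['W'].reshape(-1,3)
m=(W[:,2]>.112)&(W[:,2]<.130)&(W[:,1]>-.20)
print('rim',cv2.minAreaRect(W[m][:,:2].astype(np.float32)),W[m].min(0),W[m].max(0))
P=[]
for n in['scene2','side1','scene','side']:
    W=D[n]['W'].reshape(-1,3); c=D[n]['color'].reshape(-1,3)
    m=(W[:,2]>.27)&(W[:,0]>.6)&(W[:,0]<.8)&(W[:,1]<.36)&(W[:,1]>.23)&(W[:,2]<.43)
    H=W[m]
    for yaw in[0]:
        q,B=fit_lens(H,yaw)
        s0=np.percentile(q[:,0],1)
        body=q[(q[:,0]>s0+.045)&(q[:,0]<s0+.095)]
        if 's' == n[0]:
            side=body[body[:,1]<np.percentile(body[:,1],15)] if 'scene' in n else body[body[:,1]>np.percentile(body[:,1],85)]
            k=np.polyfit(side[:,0]-s0-.07,side[:,1],1)
        print(n,len(H),'s0',np.percentile(q[:,0],[0,1,3,6]),'side line',k)
        for a in np.arange(-.005,.13,.008):
            z=q[(q[:,0]>s0+a)&(q[:,0]<s0+a+.008)]
            if len(z)>4: print('  ',round(a,3),len(z),np.percentile(z[:,1],[2,98]),np.percentile(z[:,2],[2,98]))
    m=(W[:,2]<.03)&(W[:,2]>-.005)&(W[:,0]>.62)&(W[:,0]<.86)&(W[:,1]<.40)&(W[:,1]>.18)&(c.max(1)<90)
    im=m.reshape(400,640).astype(np.uint8); k,l,st,_=cv2.connectedComponentsWithStats(im); b=1+np.argmax(st[1:,4]); 
    print('foot',st[b,4],cv2.minAreaRect(W[(l==b).ravel()][:,:2].astype(np.float32)))
E
```

```text
wrist2 3950 (array([ 0.5353, -0.1067,  0.0739, -0.501 , -0.0001]), np.float64(0.0008185616467128801)) (array([ 0.5353, -0.1066,  0.0733, -0.5001, -0.0047]), np.float64(0.0006223048088331729))
scene2 701 (array([ 0.5339, -0.1085,  0.0739, -0.4926, -0.0001]), np.float64(0.001441914596400952)) (array([ 0.5345, -0.1089,  0.0724, -0.495 , -0.0047]), np.float64(0.0010163532815885695))
side1 355 (array([ 0.5376, -0.1066,  0.0739, -0.5057, -0.0001]), np.float64(0.0016628261519063478)) (array([ 0.5375, -0.1065,  0.0736, -0.5042, -0.0054]), np.float64(0.0016813717473123033))
rim ((0.5381077527999878, -0.08748725056648254), (0.23362644016742706, 0.28594791889190674), 88.074951171875) [ 0.3925 -0.2     0.112 ] [0.6839 0.0337 0.13  ]
scene2 1620 s0 [0.7164 0.7218 0.7304 0.7376] side line [-0.0021  0.2642]
   -0.005 22 [0.2726 0.3002] [0.0168 0.0449]
   0.003 38 [0.2707 0.2991] [0.0099 0.0487]
   0.011 67 [0.2709 0.3093] [0.0048 0.0493]
   0.019 40 [0.273  0.2955] [0.0134 0.046 ]
   0.027 14 [0.2683 0.3022] [0.0079 0.049 ]
   0.035 58 [0.2648 0.3123] [0.0024 0.0534]
   0.043 78 [0.2637 0.3101] [0.
[... 2745 characters left out ...]
0.027 45 [0.286  0.3157] [0.0182 0.048 ]
   0.035 111 [0.2726 0.3228] [0.0045 0.0542]
   0.043 79 [0.2746 0.3244] [0.0065 0.0559]
   0.051 83 [0.2714 0.3231] [0.0045 0.0556]
   0.059 74 [0.2726 0.3226] [0.0063 0.0571]
   0.067 93 [0.2747 0.3224] [-0.07    0.0563]
   0.075 114 [0.2722 0.3223] [-0.07    0.0563]
   0.083 119 [0.2722 0.322 ] [-0.0663  0.056 ]
   0.091 103 [0.272  0.3218] [-0.0497  0.0556]
   0.099 84 [0.2715 0.3206] [-0.0339  0.0562]
   0.107 27 [0.2752 0.3193] [-0.0067  0.053 ]
   0.115 37 [0.2772 0.3085] [0.0109 0.045 ]
   0.123 67 [0.278  0.3082] [0.0144 0.0616]
foot 1020 ((0.742220401763916, 0.29396626353263855), (0.13178102672100067, 0.15297691524028778), 89.13703918457031)
```

```bash
python3 -m inch '[[0,0.088,0.016,0.2,-0.2],[0,0.088,0.016,0.3,-0.4],[0,0.088,0.016,0.4,-0.6],[0,0.088,0.016,0.5,-0.8],[0,0.088,0.016,0.5,-1],[0,0.088,0.016,0.5,-1]]' && python3 -m inch '[[0,0,0,0,-0.2],[0,0,0,0,-0.365],[0,0,0,0,-0.365],[0,0,0,0,-0.365],[0,0,0,0,-0.365]]'; python3 - <<'E'
from h import *
np.set_printoptions(precision=4,suppress=True)
s=env.get_state(); Rt=R.from_quat(s['orientation']).as_matrix(); p=np.array(s['tool_pos'])
print(p,Rt,np.degrees(np.arctan2(Rt[1,1],Rt[0,1])), 'rows to waist',Rt.T@(np.array([.5358,-.107,.066])-p)/.25)
W=np.load('pics/wrist2.npz')['W'].reshape(-1,3)
m=(W[:,1]>-.12)&(W[:,1]<-.09)&(W[:,0]>.64)&(W[:,0]<.70)
for a in np.arange(.64,.70,.004):
    q=W[m&(W[:,0]>=a)&(W[:,0]<a+.004)]; print(round(a,3),len(q),np.median(q[:,2]) if len(q) else '')
E
```

```text
clock: 7.05
tool_pos: [0.5365, -0.1056, 0.2195]
orientation: [0.383, 0.924, 0.0, -0.0]
wrist_force: [0.1, -0.2, 0.3]
gripper_width: 0.999
grasp_force: 0.0
clock: 7.68
tool_pos: [0.5365, -0.1055, 0.2199]
orientation: [0.248, 0.969, -0.0, 0.0]
wrist_force: [0.1, 0.2, 0.4]
gripper_width: 1.0
grasp_force: 0.0
[ 0.5365 -0.1055  0.2199] [[-0.877   0.4804  0.0002]
 [ 0.4804  0.877  -0.0001]
 [-0.0002 -0.     -1.    ]] 61.287963381596505 rows to waist [-0.0002 -0.0068  0.6156]
0.64 57 0.0055576001375486905
0.644 61 0.005395704008643698
0.648 57 0.005265756052240056
0.652 58 0.005392848997081923
0.656 56 0.005278713875073809
0.66 63 0.005447015847735048
0.664 121 0.1143582811031218
0.668 791 0.07388174055511737
0.672 100 0.12247843904316774
0.676 93 0.12244359498215468
0.68 5 0.12174817248425424
0.684 0 
0.688 0 
0.692 0 
0.696 0
```

```bash
python3 -m inch '[[0,0,-0.005,0.15,0],[0,0,-0.005,0.3,0],[0,0,-0.005,0.45,0],[0,0,-0.005,0.55,0],[0,0,-0.005,0.6,0],[0,0,-0.005,0.615,0],[0,0,-0.005,0.615,0]]' && python3 -m inch '[[255,0,0,0,0],[255,0,0,0,0],[255,0,0,0,0],[255,0,0,0,0],[255,0,0,0,0],[255,0,0,0,0]]' 40
```

```text
clock: 8.55
tool_pos: [0.5364, -0.1066, 0.0666]
orientation: [0.247, 0.969, 0.0, 0.0]
wrist_force: [-0.2, -0.1, 0.7]
gripper_width: 1.0
grasp_force: 0.0
clock: 9.3
tool_pos: [0.5356, -0.1074, 0.0663]
orientation: [0.247, 0.969, -0.001, -0.0]
wrist_force: [-1.8, -4.3, 5.7]
gripper_width: 0.339
grasp_force: 40.9
```

```bash
python3 -m inch '[[255,0,0,-0.05,0],[255,0,0,-0.15,0],[255,0,0,-0.3,0],[255,0,0,-0.45,-0.15],[255,0,0,-0.6,-0.3],[255,0,0,-0.6,-0.45],[255,0,0,-0.6,-0.62],[255,0,0,-0.6,-0.62],[255,0,0,-0.6,-0.62]]'; python3 - <<'E'
from fit import *
np.set_printoptions(precision=4,suppress=True)
s=env.get_state(); p=np.array(s['tool_pos']); Rt=R.from_quat(s['orientation']).as_matrix(); print(p,Rt[:,0])
w=p+[0,0,.008]
for n in['side','scene']:
    c=cam(n); W=cloud(c); m=tan(c['color'])&(np.linalg.norm(W-w-[.02,0,0],axis=2)<.1)
    print(n,m.sum(),fit_gourd(W[m],[*w,0,0],True))
save(c,'scene3')
E
```

```text
clock: 10.42
tool_pos: [0.5359, -0.1064, 0.2162]
orientation: [0.007, 1.0, 0.0, 0.0]
wrist_force: [-1.1, -0.4, -0.7]
gripper_width: 0.337
grasp_force: 41.0
[ 0.5359 -0.1064  0.2162] [-0.9999  0.0144 -0.0001]
side 227 (array([ 0.5359, -0.1064,  0.2228, -0.0344,  0.0552]), np.float64(0.00173065856189792))
scene 376 (array([ 0.5349, -0.1074,  0.2227, -0.0289, -0.032 ]), np.float64(0.0008361853091393735))
```

View pics/scene3.png

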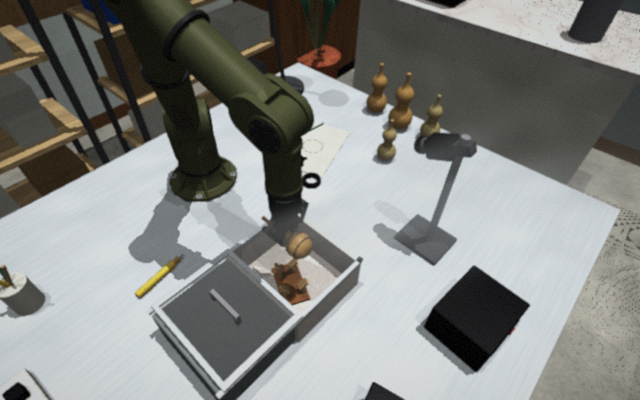

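The scene picture shows the gourd level in the fingers at (300,243), with the cover open and the cradle empty. The tool can't pitch, so I'll pivot the gourd in the fingers by lowering its big bulb onto the back rail.

```bash
python3 -m inch '[[255,-0.15,0,0,0],[255,-0.3,0,0,0],[255,-0.41,0,0.05,0],[255,-0.41,0,0.2,0],[255,-0.41,0,0.26,0],[255,-0.41,0,0.28,0],[255,-0.41,0,0.295,0],[255,-0.41,0,0.31,0],[255,-0.41,0,0.33,0],[255,-0.41,0,0.348,0]]'; python3 -m inch '[[255,0,0,0,0],[255,0,0,0,0]]'; python3 -m inch '[[255,0,0,-0.1,0],[255,0,0,-0.25,0],[255,0,0,-0.4,0],[255,0,0,-0.4,0],[255,0,0,-0.4,0]]'; cat > chk.py <<'E'
from fit import *
import sys
np.set_printoptions(precision=4,suppress=True)
s=env.get_state(); p=np.array(s['tool_pos']); Rt=R.from_quat(s['orientation']).as_matrix(); print(p,Rt[:,0],s['grasp_force'],s['clock'])
w=p+[0,0,.008]; pr=float(sys.argv[1]); A=[]
for n in['side','scene']:
    c=cam(n); W=cloud(c); m=tan(c['color'])&(np.linalg.norm(W-w-[.02,0,0],axis=2)<.1)
    f,e=fit_gourd(W[m],[*w,0,pr],True); A.append(W[m]); print(n,m.sum(),f,e,'base',f[:3]+.07*np.array([np.cos(f[3])*np.cos(f[4]),np.sin(f[3])*np.cos(f[4]),np.sin(f[4])]))
    save(c,sys.argv[2]+n)
print(fit_gourd(np.vstack(A),[*w,0,pr],True))
E
python3 chk.py 0.4 a
```

```text
clock: 11.78
tool_pos: [0.6387, -0.1076, 0.1355]
orientation: [0.006, 1.0, -0.001, 0.002]
wrist_force: [-18.3, -0.3, 42.0]
gripper_width: 0.338
grasp_force: 79.9
clock: 12.02
tool_pos: [0.6394, -0.1076, 0.1355]
orientation: [0.006, 1.0, -0.001, 0.003]
wrist_force: [-13.5, 0.6, 33.4]
gripper_width: 0.337
grasp_force: 76.4
clock: 12.65
tool_pos: [0.638, -0.108, 0.2291]
orientation: [0.006, 1.0, -0.0, -0.0]
wrist_force: [0.1, -0.3, -1.1]
gripper_width: 0.34
grasp_force: 61.0
[ 0.638  -0.108   0.2291] [-0.9999  0.0122  0.0001] 60.95561670488678 12.65
side 237 [ 0.6382 -0.1086  0.24   -0.0019  0.274 ] 0.001879909526173569 base [ 0.7056 -0.1087  0.2589]
scene 514 [ 0.6388 -0.1098  0.2291 -0.0032  0.3881] 0.0008071436083034664 base [ 0.7036 -0.11    0.2556]
(array([ 0.637 , -0.1089,  0.2371, -0.0076,  0.1888]), np.float64(0.0011528040623716707))
```

```bash
python3 -c "
import cv2,numpy as np
a=cv2.imread('pics/ascene.png')[170:300,220:420];b=cv2.imread('pics/aside.png')[110:240,210:410]
cv2.imwrite('pics/acrop.png',np.vstack([cv2.resize(x,(460,299)) for x in(a,b)]))"
```

```text
(no output)
```

View pics/acrop.png

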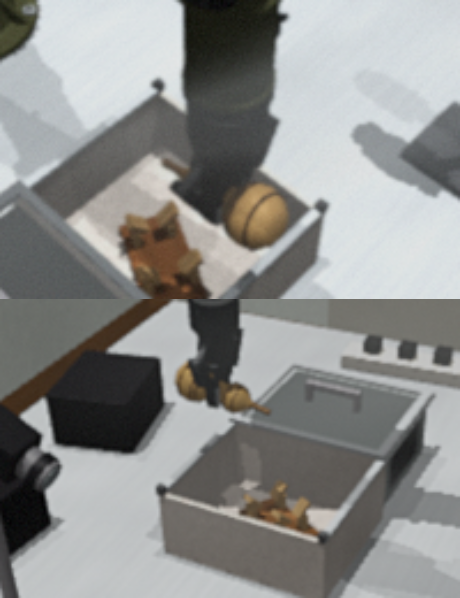

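The crops show the gourd pitched base-up, but only by about 17-18°. I'll press once more, deeper and with a lighter grip.

```bash
python3 -m inch '[[255,0,0,0.15,0],[255,0,0,0.3,0],[255,0,0,0.35,0],[255,0,0,0.37,0],[255,0,0,0.38,0],[255,0,0,0.39,0],[255,0,0,0.4,0],[255,0,0,0.41,0],[255,0,0,0.41,0],[255,0,0,0.41,0]]' 20; python3 -m inch '[[255,0,0,-0.1,0],[255,0,0,-0.25,0],[255,0,0,-0.45,0],[255,0,0,-0.5,0],[255,0,0,-0.5,0],[255,0,0,-0.5,0]]' 40; python3 chk.py 0.4 b
```

```text
clock: 14.0
tool_pos: [0.64, -0.1075, 0.1342]
orientation: [0.006, 1.0, -0.001, 0.004]
wrist_force: [-17.8, -0.4, 42.0]
gripper_width: 0.34
grasp_force: 84.6
clock: 14.75
tool_pos: [0.6377, -0.108, 0.25]
orientation: [0.006, 1.0, 0.0, -0.001]
wrist_force: [0.7, -0.1, -1.5]
gripper_width: 0.343
grasp_force: 64.2
[ 0.6377 -0.108   0.25  ] [-0.9999  0.0118  0.0025] 64.21386012341827 14.75
side 237 [ 0.6383 -0.1086  0.2602 -0.0206  0.2656] 0.0020260563753152806 base [ 0.7059 -0.11    0.2786]
scene 503 [ 0.6387 -0.1101  0.2511  0.002   0.3955] 0.0008712672475449518 base [ 0.7033 -0.1099  0.278 ]
(array([ 0.637 , -0.1086,  0.2581, -0.0202,  0.2178]), np.float64(0.00120843815244559))
```

```bash
cat > tilt.py <<'E'
from fit import *
import sys
np.set_printoptions(precision=4,suppress=True)
def sil(c,w,yaw,pitch):
    a=np.array([np.cos(yaw)*np.cos(pitch),np.sin(yaw)*np.cos(pitch),np.sin(pitch)]); return a
s=env.get_state(); p=np.array(s['tool_pos']); w=p+[0,0,.008]; print(p,s['grasp_force'],s['gripper_width'],s['clock'])
for n in['side','scene']:
    c=cam(n); W=cloud(c); m=tan(c['color'])&(np.linalg.norm(W-w-[.02,0,0],axis=2)<.1); P=W[m]
    ob=env.look_for(c,'gourd_base')[:1]
    print(n,'network base',[(o['score'],o['at'],W[int(o['at'][1]),int(o['at'][0])]) for o in ob])
    best=[]
    for pt in np.radians(np.arange(8,34,2)):
        a=sil(c,w,-.012,pt)
        def res(t):
            d1=np.linalg.norm(P-w-t-.040*a,axis=1)-.033; d2=np.linalg.norm(P-w-t+.030*a,axis=1)-.024
            return np.r_[np.where(abs(d1)<abs(d2),d1,d2)]
        r=least_squares(res,[0,0,0],bounds=(-.006,.006),loss='soft_l1',f_scale=.002); best.append((round(np.degrees(pt)),round(r.cost*1e6,1),*(r.x*1000).round(1)))
    print(*best,sep='\n')
    # stem: tan pixels farthest toward -x
    q=P[P[:,0]<w[0]-.055]; print('stem pts',len(q),np.median(q,0)-w if len(q) else '')
    cv2.imwrite(f'pics/t{n}.png',c['color'][:,:,::-1])
E
python3 tilt.py
```

```text
[ 0.6377 -0.108   0.2498] 64.21206344850361 0.33941510182258966 14.85
side network base [(0.77, [298.0, 143.9], array([ 0.6345, -0.0584,  0.2909]))]
(8, np.float64(1804.8), np.float64(1.8), np.float64(0.2), np.float64(1.9))
(10, np.float64(1714.2), np.float64(1.4), np.float64(0.0), np.float64(2.1))
(12, np.float64(1651.6), np.float64(1.0), np.float64(-0.1), np.float64(2.5))
(14, np.float64(1614.9), np.float64(0.5), np.float64(-0.3), np.float64(2.9))
(16, np.float64(1600.1), np.float64(-0.1), np.float64(-0.4), np.float64(3.4))
(18, np.float64(1600.1), np.float64(-1.0), np.float64(-0.4), np.float64(3.9))
(20, np.float64(1606.9), np.float64(-1.6), np.float64(-0.4), np.float64(4.5))
(22, np.float64(1620.1), np.float64(-2.2), np.float64(-0.2), np.float64(5.1))
(24, np.float64(1637.0), np.float64(-2.7), np.float64(0.0), np.float64(5.7))
(26, np.float64(1657.4), np.float64(-3.3), np.float64(0.4), np.float64(6.0))
(28, np.float64(1682.7), np.float64(-4.1), np.float64(0.9), np.float64(6.0))
(30, np.float64(1714.4), np.float64(-4.8), np.float64(1.4), np.float64(6.0))
(32, np.float64(1752.4), n
[... 480 characters left out ...]
 np.float64(313.3), np.float64(-0.2), np.float64(-1.3), np.float64(-2.0))
(18, np.float64(313.3), np.float64(0.2), np.float64(-1.3), np.float64(-3.3))
(20, np.float64(313.3), np.float64(0.6), np.float64(-1.3), np.float64(-4.7))
(22, np.float64(313.3), np.float64(1.1), np.float64(-1.3), np.float64(-6.0))
(24, np.float64(404.0), np.float64(1.0), np.float64(-0.9), np.float64(-6.0))
(26, np.float64(641.7), np.float64(0.9), np.float64(-0.5), np.float64(-6.0))
(28, np.float64(964.9), np.float64(0.8), np.float64(-0.1), np.float64(-6.0))
(30, np.float64(1332.6), np.float64(0.9), np.float64(0.3), np.float64(-6.0))
(32, np.float64(1720.7), np.float64(1.0), np.float64(0.6), np.float64(-6.0))
stem pts 0
```

The first press tilted it only about 13°, because the pad corners jam against the bulbs and the waist slipped instead. Better plan: set the gourd back in the cradle turned end for end. The big bulb then rides high in the small V and the small bulb sits low in the big V, which gives about 20° base-up. Then I regrip it there.

```bash
python3 - <<'E'
from h import *
np.set_printoptions(precision=4,suppress=True)
s=env.get_state(); print(np.array(s['q']))
# cradle geometry from the empty-cradle view (scene, gourd away)
c=cam('scene'); W=cloud(c).reshape(-1,3)
o=np.array([.5358,-.107]); y=-.5; a=np.array([np.cos(y),np.sin(y)]); b=np.array([-np.sin(y),np.cos(y)])
u=(W[:,:2]-o)@a; v=(W[:,:2]-o)@b
for u0 in(-38,-34,-30,-26,-22,0,32,36,40,44,48):
    print(u0,[ (int(v0), round(float(np.median(W[k,2])*1000))) for v0 in range(-40,44,5) for k in [(abs(u*1000-u0)<3)&(abs(v*1000-v0)<2.5)] if k.sum()>1])
E
```

```text
[ 0.4895  0.5885 -0.6406  1.4176  0.3563  1.2537  1.3776]
-38 [(-40, 693), (-35, 352), (-30, 63), (-25, 373), (-20, 368), (-15, 31), (-10, 46), (-5, 10), (0, 11), (5, 29), (10, 33), (15, 54), (20, 61), (25, 63), (30, 14), (35, 10), (40, 4)]
-34 [(-40, 354), (-35, 65), (-30, 66), (-25, 684), (-20, 60), (-15, 49), (-10, 46), (-5, 12), (0, 11), (5, 44), (10, 34), (15, 55), (20, 61), (25, 64), (30, 37), (40, 3)]
-30 [(-40, 692), (-35, 690), (-30, 67), (-25, 685), (-20, 56), (-15, 50), (-10, 47), (-5, 11), (0, 10), (5, 15), (10, 50), (15, 37), (20, 62), (25, 64), (30, 15), (40, 3)]
-26 [(-40, 692), (-35, 690), (-30, 64), (-25, 63), (-20, 368), (-15, 32), (-10, 28), (-5, 10), (5, 45), (10, 49), (15, 34), (20, 60), (25, 66), (30, 11), (35, 12), (40, 3)]
-22 [(-40, 691), (-35, 689), (-30, 62), (-25, 41), (-20, 52), (-15, 27), (-10, 29), (-5, 11), (0, 11), (5, 17), (10, 45), (15, 42), (20, 38), (25, 44), (30, 12), (40, 5)]
0 [(-40, 684), (-35, 684), (-30, 684), (-25, 682), (-20, 681), (-15, 679), (-10, 678), (-5, 675), (0, 672), (5, 13), (10, 14), (15, 9), (20, 12), (25, 13), (30, 13)]
32 [(-
[... 262 characters left out ...]
), (-10, 668), (-5, 668), (0, 667), (5, 667), (10, 665), (15, 252), (20, 455), (25, 658), (30, 60), (35, 58), (40, 652)]
40 [(-40, 655), (-35, 660), (-30, 663), (-25, 663), (-20, 665), (-15, 666), (-10, 667), (-5, 667), (0, 666), (5, 666), (10, 663), (15, 251), (20, 253), (25, 55), (30, 357), (35, 355), (40, 650)]
44 [(-40, 649), (-35, 654), (-30, 659), (-25, 660), (-20, 662), (-15, 663), (-10, 665), (-5, 665), (0, 665), (5, 664), (10, 663), (15, 46), (20, 151), (25, 657), (30, 357), (35, 58), (40, 651)]
48 [(-40, 640), (-35, 649), (-30, 653), (-25, 657), (-20, 659), (-15, 662), (-10, 663), (-5, 663), (0, 662), (5, 663), (10, 662), (15, 251), (20, 49), (25, 43), (30, 57), (35, 652), (40, 6)]
```

```bash
python3 -m inch '[[255,0.1,0,0,0.2],[255,0.2,-0.01,0,0.4],[255,0.3,-0.02,0,0.6],[255,0.372,-0.02,0,0.8],[255,0.372,-0.02,0,1]]' && python3 -m inch '[[255,0,0,0,0.22],[255,0,0,0,0.44],[255,0,0,0,0.66],[255,0,0,0,0.88],[255,0,0,0,1]]' && python3 -m inch '[[255,0,0,0,0.22],[255,0,0,0,0.44],[255,0,0,0,0.66],[255,0,0,0,0.88],[255,0,0,0,1]]' && python3 -m inch '[[255,0,0,0,0.22],[255,0,0,0,0.44],[255,0,0,0,0.66],[255,0,0,0,0.88],[255,0,0,0,1]]' && python3 -m inch '[[255,0,0,0,0.2],[255,0,0,0,0.4],[255,0,0,0,0.61],[255,0,0,0,0.61],[255,0,0,0,0.61]]' && python3 - <<'E'
from h import *
np.set_printoptions(precision=4,suppress=True)
s=env.get_state(); Rt=R.from_quat(s['orientation']).as_matrix(); p=np.array(s['tool_pos'])
print(p,Rt,np.degrees(np.arctan2(Rt[1,0],Rt[0,0])),np.array(s['q']),s['grasp_force'],'rows',Rt.T@(np.array([.5446,-.1118,.067])-p)/.25)
E
```

```text
clock: 15.72
tool_pos: [0.5441, -0.1119, 0.2518]
orientation: [0.391, 0.921, -0.0, -0.0]
wrist_force: [0.3, -0.4, -1.4]
gripper_width: 0.338
grasp_force: 64.2
clock: 16.35
tool_pos: [0.5454, -0.1115, 0.2515]
orientation: [0.713, 0.702, 0.0, 0.0]
wrist_force: [0.6, 0.3, -0.1]
gripper_width: 0.339
grasp_force: 64.2
clock: 16.98
tool_pos: [0.5454, -0.1115, 0.2515]
orientation: [0.927, 0.375, 0.0, 0.0]
wrist_force: [-0.1, 0.0, -1.6]
gripper_width: 0.342
grasp_force: 64.2
clock: 17.6
tool_pos: [0.5454, -0.1114, 0.2515]
orientation: [1.0, -0.008, 0.0, -0.0]
wrist_force: [-0.3, 0.6, -1.7]
gripper_width: 0.333
grasp_force: 64.2
clock: 18.23
tool_pos: [0.5454, -0.1115, 0.2515]
orientation: [0.971, -0.241, -0.0, -0.0]
wrist_force: [-0.5, -0.8, -0.7]
gripper_width: 0.342
grasp_force: 64.2
[ 0.5454 -0.1115  0.2515] [[ 0.8837 -0.468  -0.0001]
 [-0.468  -0.8837  0.0001]
 [-0.0001 -0.     -1.    ]] -27.902969993405215 [ 0.0095  0.3961  0.2184  1.6727 -0.0948  1.0832 -1.8018] 64.15191588224843 rows [-0.0021  0.0024  0.7379]
```

```bash
python3 -m inch '[[255,0,0,0.2,0.015],[255,0,0,0.4,0.015],[255,0,0,0.55,0.015],[255,0,0,0.62,0.015],[255,0,0,0.66,0.015],[255,0,0,0.69,0.015],[255,0,0,0.71,0.015],[255,0,0,0.71,0.015]]'
```

```text
clock: 19.23
tool_pos: [0.5455, -0.1117, 0.0742]
orientation: [0.969, -0.249, 0.0, -0.0]
wrist_force: [-0.3, -0.5, 0.1]
gripper_width: 0.335
grasp_force: 64.2
```

```bash
python3 -m inch '[[255,0,0,0.01,0],[255,0,0,0.02,0],[255,0,0,0.03,0],[255,0,0,0.03,0]]'
```

```text
clock: 19.73
tool_pos: [0.5451, -0.1127, 0.0671]
orientation: [0.969, -0.249, 0.0, 0.0]
wrist_force: [-1.8, -2.3, 6.6]
gripper_width: 0.34
grasp_force: 68.5
```

```bash
python3 -m inch '[[150,0,0,0,0],[120,0,0,0,0],[60,0,0,0,0],[0,0,0,0,0],[0,0,0,0,0],[0,0,0,-0.3,0],[0,0,0,-0.55,0],[0,0,0,-0.8,0],[0,0,0,-0.8,0],[0,-0.3,0,-0.8,0]]'; python3 - <<'E'
from fit import *
np.set_printoptions(precision=4,suppress=True)
tiles=[]
for n in['wrist','scene','side']:
    c=cam(n); W=cloud(c); m=tan(c['color'])&(W[...,2]>.068)&(W[...,2]<.14)&(np.linalg.norm(W[...,:2]-[.54,-.11],axis=2)<.1)
    print(n,m.sum(),fit_gourd(W[m],[.5446,-.1118,.074,2.64,.3],True)); save(c,'p'+n)
    v,u=map(int,np.median(np.argwhere(m),0)); tiles.append(cv2.resize(c['color'][max(v-60,0):max(v-60,0)+120,max(u-80,0):max(u-80,0)+160,::-1],(400,300)))
cv2.imwrite('pics/pcrop.png',np.vstack([np.hstack(tiles[:2]),np.hstack([tiles[2],tiles[2]*0])]))
E
```

```text
clock: 20.98
tool_pos: [0.4928, -0.0827, 0.2667]
orientation: [0.968, -0.25, 0.002, 0.0]
wrist_force: [-1.2, 1.2, 0.2]
gripper_width: 1.003
grasp_force: 0.0
wrist 5704 (array([ 0.5458, -0.1125,  0.0713,  2.6428,  0.3696]), np.float64(0.0004791650327448122))
scene 636 (array([ 0.5446, -0.1147,  0.0703,  2.6397,  0.3636]), np.float64(0.0011702895289708408))
side 320 (array([ 0.5484, -0.1129,  0.0717,  2.6451,  0.3767]), np.float64(0.0013606921329373904))
```

View pics/pcrop.png

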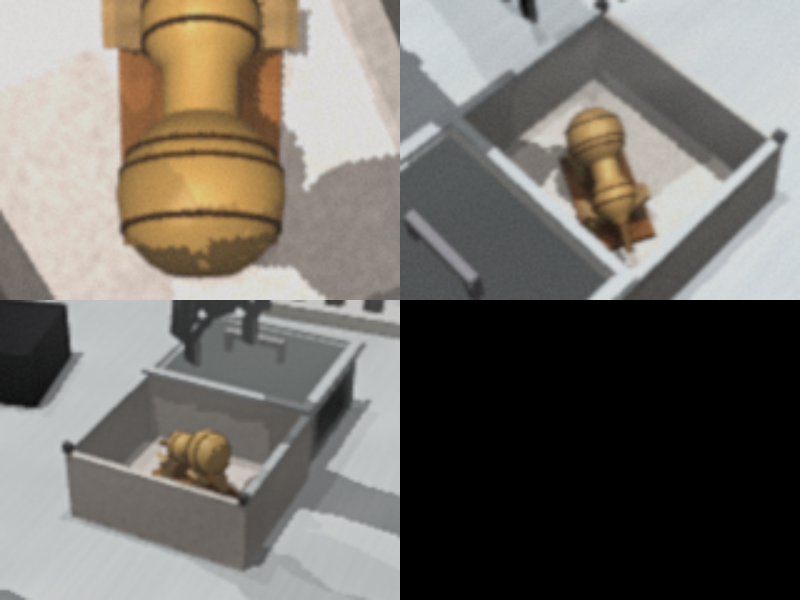

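The crops show the gourd resting end for end in the cradle, base up. All three views agree on a tilt of 21° and a waist at (0.546,-0.1125,0.071). Now I regrip it.

```bash
python3 -m inch '[[0,0,0,0,0],[0,0,0,0,0]]'; python3 - <<'E'
from h import *
np.set_printoptions(precision=4,suppress=True)
s=env.get_state(); Rt=R.from_quat(s['orientation']).as_matrix(); p=np.array(s['tool_pos'])
print(p,np.arctan2(Rt[1,0],Rt[0,0]),'rows',Rt.T@(np.array([.5467,-.113,.0633])-p)/.25)
E
```

```text
clock: 21.38
tool_pos: [0.4914, -0.082, 0.2663]
orientation: [0.969, -0.249, 0.0, 0.0]
wrist_force: [-0.2, 0.4, -0.1]
gripper_width: 1.001
grasp_force: 0.0
[ 0.4914 -0.082   0.2663] -0.5030773925588984 rows [0.2532 0.0017 0.8119]
```

```bash
python3 -m inch '[[0,0.15,0,0,0],[0,0.253,0.002,0.1,0],[0,0.253,0.002,0.3,0],[0,0.253,0.002,0.5,0],[0,0.253,0.002,0.65,0],[0,0.253,0.002,0.75,0],[0,0.253,0.002,0.8,0],[0,0.253,0.002,0.81,0],[0,0.253,0.002,0.81,0]]' && python3 -m inch '[[255,0,0,0,0],[255,0,0,0,0],[255,0,0,0,0],[255,0,0,0,0],[255,0,0,0,0],[255,0,0,0,0]]' 25
```

```text
clock: 22.5
tool_pos: [0.5464, -0.1128, 0.0647]
orientation: [0.969, -0.249, 0.001, -0.0]
wrist_force: [-0.1, -0.1, 0.2]
gripper_width: 0.997
grasp_force: 0.0
clock: 23.25
tool_pos: [0.5459, -0.1129, 0.0645]
orientation: [0.969, -0.249, 0.0, 0.0]
wrist_force: [-1.1, -2.2, 5.6]
gripper_width: 0.382
grasp_force: 25.2
```

```bash
python3 -m inch '[[255,0,0,-0.05,0],[255,0,0,-0.15,0],[255,0,0,-0.3,0],[255,0,0,-0.5,0],[255,0,0,-0.7,0],[255,0,0,-0.8,0],[255,0,0,-0.8,0]]' 30 && python3 -m inch '[[255,0,0,0,-0.22],[255,0,0,0,-0.44],[255,0,0,0,-0.66],[255,0,0,0,-0.88],[255,0,0,0,-1]]' && python3 -m inch '[[255,0,0,0,-0.22],[255,0,0,0,-0.44],[255,0,0,0,-0.66],[255,0,0,0,-0.88],[255,0,0,0,-1]]' && python3 -m inch '[[255,0,0,0,-0.22],[255,0,0,0,-0.44],[255,0,0,0,-0.66],[255,0,0,0,-0.88],[255,0,0,0,-1]]' && python3 -m inch '[[255,0,0,0,-0.22],[255,0,0,0,-0.44],[255,0,0,0,-0.66],[255,0,0,0,-0.88],[255,0,0,0,-1]]' && python3 -m inch '[[255,0,0,0,-0.2],[255,0,0,0,-0.4],[255,0,0,0,-0.62],[255,0,0,0,-0.62],[255,0,0,0,-0.62]]' && python3 chk.py 0.37 d
```

```text
clock: 24.12
tool_pos: [0.5465, -0.1124, 0.2664]
orientation: [0.969, -0.249, 0.002, -0.0]
wrist_force: [-0.1, 0.1, -0.9]
gripper_width: 0.348
grasp_force: 31.4
clock: 24.75
tool_pos: [0.5449, -0.1121, 0.2624]
orientation: [0.99, 0.143, -0.001, -0.001]
wrist_force: [-0.0, 0.0, -2.4]
gripper_width: 0.345
grasp_force: 31.4
clock: 25.38
tool_pos: [0.5449, -0.1121, 0.2624]
orientation: [0.86, 0.511, -0.001, -0.001]
wrist_force: [-0.5, -0.4, -0.7]
gripper_width: 0.345
grasp_force: 31.4
clock: 26.0
tool_pos: [0.5449, -0.1122, 0.2624]
orientation: [0.599, 0.801, -0.0, -0.001]
wrist_force: [-0.1, -0.5, -1.7]
gripper_width: 0.347
grasp_force: 31.4
clock: 26.62
tool_pos: [0.5449, -0.1122, 0.2624]
orientation: [0.246, 0.969, 0.0, -0.002]
wrist_force: [0.2, 0.9, -1.0]
gripper_width: 0.345
grasp_force: 31.4
clock: 27.25
tool_pos: [0.5453, -0.1125, 0.2633]
orientation: [0.01, 1.0, 0.0, -0.001]
wrist_force: [0.3, 0.5, -0.3]
gripper_width: 0.343
grasp_force: 31.4
[ 0.5453 -0.1125  0.2633] [-0.9998  0.0193  0.0014] 31.41034292129916 27.25
side 224 [ 0.5462 -0.1132  0.2697 -0.014   0.2912] 0.0018432334824730976 base [ 0.6133 -0.1141  0.2898]
scene 259 [ 0.5448 -0.1146  0.2696  0.0032  0.1739] 0.000996760385737594 base [ 0.6137 -0.1144  0.2817]
(array([ 0.546 , -0.1129,  0.2677, -0.0055,  0.2359]), np.float64(0.001432927048243035))
```

Lifting let the wedged waist slip back to about 13°, which is too marginal. I'll set it down the same way again and regrip on the big bulb, where flat pads don't wedge and the 21° tilt is kept.

```bash
python3 -m inch '[[255,0,0,0,0.22],[255,0,0,0,0.44],[255,0,0,0,0.66],[255,0,0,0,0.88],[255,0,0,0,1]]' && python3 -m inch '[[255,0,0,0,0.22],[255,0,0,0,0.44],[255,0,0,0,0.66],[255,0,0,0,0.88],[255,0,0,0,1]]' && python3 -m inch '[[255,0,0,0,0.22],[255,0,0,0,0.44],[255,0,0,0,0.66],[255,0,0,0,0.88],[255,0,0,0,1]]' && python3 -m inch '[[255,0,0,0.1,0.22],[255,0,0,0.2,0.44],[255,0,0,0.3,0.66],[255,0,0,0.4,0.88],[255,0,0,0.4,1]]' && python3 -m inch '[[255,0,0,0,0.2],[255,0,0,0,0.4],[255,0,0,0,0.61],[255,0,0,0.1,0.61],[255,0,0,0.2,0.61],[255,0,0,0.3,0.61],[255,0,0,0.35,0.61],[255,0,0,0.365,0.61],[255,0,0,0.38,0.61],[255,0,0,0.38,0.61]]'
```

```text
clock: 27.98
tool_pos: [0.5457, -0.1123, 0.2641]
orientation: [0.393, 0.92, -0.0, 0.0]
wrist_force: [-0.0, 0.3, -1.2]
gripper_width: 0.345
grasp_force: 31.4
clock: 28.6
tool_pos: [0.5458, -0.1122, 0.2641]
orientation: [0.715, 0.7, 0.0, 0.0]
wrist_force: [-0.7, 0.3, -0.4]
gripper_width: 0.346
grasp_force: 31.4
clock: 29.22
tool_pos: [0.5458, -0.1122, 0.2641]
orientation: [0.928, 0.373, 0.0, 0.0]
wrist_force: [0.1, 0.5, -0.1]
gripper_width: 0.347
grasp_force: 31.4
clock: 29.85
tool_pos: [0.5446, -0.1119, 0.1621]
orientation: [1.0, -0.011, -0.002, -0.0]
wrist_force: [0.3, 0.2, -0.1]
gripper_width: 0.346
grasp_force: 31.5
clock: 31.1
tool_pos: [0.5461, -0.113, 0.0703]
orientation: [0.969, -0.245, 0.001, -0.0]
wrist_force: [-2.5, -0.8, 6.1]
gripper_width: 0.343
grasp_force: 37.3
```

```bash
python3 -m inch '[[150,0,0,0,0],[100,0,0,0,0],[0,0,0,0,0],[0,0,0,0,0],[0,0,0,-0.2,0],[0,0,0,-0.45,0],[0,-0.15,0,-0.55,0],[0,-0.15,0,-0.55,0],[0,-0.15,0,-0.55,0]]'; python3 - <<'E'
from fit import *
np.set_printoptions(precision=4,suppress=True)
s=env.get_state(); Rt=R.from_quat(s['orientation']).as_matrix(); p=np.array(s['tool_pos'])
for n in['wrist','scene','side']:
    c=cam(n); W=cloud(c); m=tan(c['color'])&(W[...,2]>.068)&(W[...,2]<.14)&(np.linalg.norm(W[...,:2]-[.54,-.11],axis=2)<.1)
    f,e=fit_gourd(W[m],[.5446,-.1118,.074,2.64,.3],True); a=np.array([np.cos(f[3])*np.cos(f[4]),np.sin(f[3])*np.cos(f[4]),np.sin(f[4])])
    b=f[:3]+.04*a; print(n,m.sum(),f,e,'bulb',b,'rows',Rt.T@(b-[0,0,.008]-p)/.25)
E
```

```text
clock: 32.22
tool_pos: [0.5129, -0.0946, 0.2063]
orientation: [0.97, -0.245, 0.0, -0.0]
wrist_force: [-0.6, 0.1, 0.2]
gripper_width: 0.998
grasp_force: 0.0
wrist 8075 [ 0.5461 -0.1126  0.0713  2.6419  0.37  ] 0.00045919486263502896 bulb [ 0.5133 -0.0947  0.0858] rows [ 0.0016 -0.0003  0.5141]
scene 592 [ 0.5451 -0.1147  0.0704  2.6456  0.3633] 0.0010727816532901755 bulb [ 0.5122 -0.0969  0.0846] rows [0.0018 0.0094 0.5188]
side 307 [ 0.5491 -0.1129  0.0715  2.6474  0.3788] 0.0012355875132548794 bulb [ 0.5164 -0.0953  0.0863] rows [ 0.0134 -0.0044  0.512 ]
```

```bash
python3 -m inch '[[0,0,0,0.2,0],[0,0,0,0.38,0],[0,0,0,0.47,0],[0,0,0,0.514,0],[0,0,0,0.514,0],[255,0,0,0.514,0],[255,0,0,0.514,0],[255,0,0,0.514,0],[255,0,0,0.514,0]]' 60 && python3 -m inch '[[255,0,0,-0.1,0],[255,0,0,-0.25,0],[255,0,0,-0.45,0],[255,0,0,-0.65,0],[255,0,0,-0.8,0]]'
```

```text
clock: 33.5
tool_pos: [0.5132, -0.0953, 0.0795]
orientation: [0.969, -0.245, 0.001, 0.0]
wrist_force: [-1.8, -0.8, 5.8]
gripper_width: 0.742
grasp_force: 64.2
clock: 34.12
tool_pos: [0.5129, -0.0949, 0.2812]
orientation: [0.97, -0.245, 0.002, -0.0]
wrist_force: [0.2, 0.3, -1.1]
gripper_width: 0.737
grasp_force: 66.0
```

```bash
python3 -m inch '[[255,-0.1,-0.05,0,-0.22],[255,-0.2,-0.1,0,-0.44],[255,-0.3,-0.15,0,-0.66],[255,-0.4,-0.2,0,-0.88],[255,-0.47,-0.2,0,-1]]' && python3 -m inch '[[255,0,0,0,-0.22],[255,0,0,0,-0.44],[255,0,0,0,-0.66],[255,0,0,0,-0.88],[255,0,0,0,-1]]' && python3 -m inch '[[255,0,0,0,-0.22],[255,0,0,0,-0.44],[255,0,0,0,-0.66],[255,0,0,0,-0.88],[255,0,0,0,-1]]' && python3 -m inch '[[255,0,0,0,-0.22],[255,0,0,0,-0.44],[255,0,0,0,-0.66],[255,0,0,0,-0.88],[255,0,0,0,-1]]' && python3 -m inch '[[255,0,0,0,-0.2],[255,0,0,0,-0.4],[255,0,0,0,-0.62],[255,0,0,0,-0.62]]'; cat > chk2.py <<'E'
from fit import *
import sys
np.set_printoptions(precision=4,suppress=True)
s=env.get_state(); p=np.array(s['tool_pos']); Rt=R.from_quat(s['orientation']).as_matrix(); print(p,Rt[:,0],s['grasp_force'],s['clock'],np.array(s['q']))
w=p+[-.037,0,-.006]
for n in['side','scene']:
    c=cam(n); W=cloud(c); m=tan(c['color'])&(np.linalg.norm(W-w-[.01,0,0],axis=2)<.11)
    f,e=fit_gourd(W[m],[*w,0,.37],True); a=np.array([np.cos(f[3])*np.cos(f[4]),np.sin(f[3])*np.cos(f[4]),np.sin(f[4])])
    print(n,m.sum(),f,e,'bulb-tcp',f[:3]+.04*a-p,'base',f[:3]+.07*a); save(c,sys.argv[1]+n)
E
python3 chk2.py e
```

```text
clock: 34.75
tool_pos: [0.4324, 0.0064, 0.2788]
orientation: [0.989, 0.148, 0.001, -0.0]
wrist_force: [0.7, -0.5, -0.7]
gripper_width: 0.737
grasp_force: 66.0
clock: 35.38
tool_pos: [0.4329, 0.005, 0.2788]
orientation: [0.858, 0.514, 0.001, 0.0]
wrist_force: [-0.3, -0.1, -0.2]
gripper_width: 0.733
grasp_force: 66.0
clock: 36.0
tool_pos: [0.433, 0.0049, 0.2788]
orientation: [0.596, 0.803, 0.0, 0.001]
wrist_force: [0.3, -0.3, -0.8]
gripper_width: 0.735
grasp_force: 66.0
clock: 36.62
tool_pos: [0.433, 0.005, 0.2788]
orientation: [0.243, 0.97, 0.0, 0.001]
wrist_force: [-0.1, -0.7, -0.7]
gripper_width: 0.74
grasp_force: 66.0
clock: 37.12
tool_pos: [0.433, 0.0049, 0.2787]
orientation: [0.005, 1.0, -0.0, 0.001]
wrist_force: [0.3, 0.0, -0.6]
gripper_width: 0.739
grasp_force: 66.0
[0.433  0.0049 0.2787] [-1.      0.0093 -0.0012] 65.98021142184734 37.125 [ 0.1639  0.1769 -0.2789  1.907   0.0559  1.0639  1.4235]
side 281 [ 0.3942  0.0035  0.2709 -0.0404  0.4163] 0.002047563704825891 bulb-tcp [-0.0023 -0.0029  0.0084] base [0.4581 0.001  0.2992]
scene 357 [ 0.394   0.0035  0.2675 -0.0197  0.4182] 0.0011972382201091286 bulb-tcp [-0.0024 -0.0021  0.0051] base [0.458  0.0023 0.2959]
```

```bash
python3 -m inch '[[255,0,0.15,0.02,0],[255,0,0.35,0.02,0],[255,0,0.55,0.02,0],[255,0,0.75,0.02,0],[255,0,0.9,0.02,0],[255,0,1,0.02,0]]' && python3 -m inch '[[255,0,0.1,0,0],[255,-0.05,0.156,0,0],[255,-0.15,0.156,0,0],[255,-0.22,0.156,0,0],[255,-0.27,0.156,0,0],[255,-0.3,0.156,0,0],[255,-0.3,0.156,0,0],[255,-0.3,0.156,0,0]]'; cat >> chk2.py <<'E'
    ax=np.array([np.cos(np.radians(25)),0,np.sin(np.radians(25))]); 
    P=W.reshape(-1,3); H=P[(P[:,2]>.27)&(P[:,0]>.62)&(P[:,0]<.8)&(P[:,1]<.36)&(P[:,1]>.23)&(P[:,2]<.43)]
    q,B=fit_lens(H,-.01); s0=np.percentile(q[:,0],.5); z=q[(q[:,0]>s0+.002)&(q[:,0]<s0+.022)]
    bq=(f[:3]+.07*a)@B; print('   base in lens axes: s',bq[0]-s0,'| barrel lateral rel base',np.percentile(z[:,1],[3,97])-bq[1],'up rel base',np.percentile(z[:,2],[3,97])-bq[2],'angle deg',np.degrees(np.arccos(a@B[:,0])))
E
python3 chk2.py f; python3 -c "
import cv2,numpy as np
a=cv2.imread('pics/fscene.png')[90:240,340:540];b=cv2.imread('pics/fside.png')[120:270,140:340]
cv2.imwrite('pics/fcrop.png',np.vstack([cv2.resize(x,(400,300)) for x in(a,b)]))"
```

```text
clock: 37.98
tool_pos: [0.4347, 0.2572, 0.2732]
orientation: [0.005, 1.0, 0.0, 0.0]
wrist_force: [-0.2, -0.2, -1.4]
gripper_width: 0.737
grasp_force: 66.0
clock: 38.98
tool_pos: [0.5098, 0.2937, 0.2732]
orientation: [0.004, 1.0, 0.0, -0.0]
wrist_force: [-0.1, -0.2, -1.1]
gripper_width: 0.736
grasp_force: 66.0
[0.5098 0.2937 0.2732] [-1.      0.0076  0.0003] 65.99508449435234 38.975 [-0.3068  0.4403 -0.4005  1.5489  0.1798  1.1892  0.8231]
side 612 [ 0.4744  0.2938  0.2648 -0.008   0.3757] 0.0011363076804269782 bulb-tcp [ 0.0018 -0.0001  0.0063] base [0.5395 0.2933 0.2905]
   base in lens axes: s -0.10667422560682471 | barrel lateral rel base [-0.0083  0.0271] up rel base [-0.0219  0.0161] angle deg 3.47846858638098
scene 437 [ 0.4711  0.2919  0.2637 -0.0024  0.4279] 0.0018195209786970104 bulb-tcp [-0.0023 -0.0018  0.0072] base [0.5348 0.2918 0.2928]
   base in lens axes: s -0.1118311791158707 | barrel lateral rel base [-0.02    0.0155] up rel base [-0.0306  0.0088] angle deg 0.6222007141468434
```

View pics/fcrop.png

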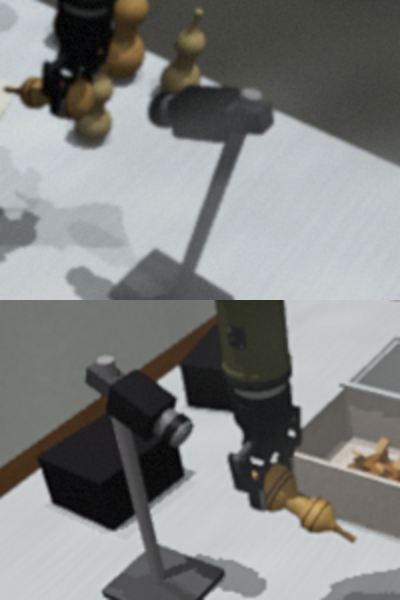

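The crops show the gourd base-up in line with the barrel, with a free gap between them. I'll close the last 26 mm, with +3 mm sideways and +3 mm up.

```bash
python3 -m inch '[[255,-0.04,0.012,-0.012,0],[255,-0.07,0.012,-0.012,0],[255,-0.09,0.012,-0.012,0],[255,-0.104,0.012,-0.012,0],[255,-0.104,0.012,-0.012,0],[255,-0.104,0.012,-0.012,0],[255,-0.104,0.012,-0.012,0],[255,-0.104,0.012,-0.012,0]]'; python3 chk2.py g
```

```text
clock: 40.08
tool_pos: [0.5363, 0.2963, 0.2761]
orientation: [0.004, 1.0, 0.0, 0.0]
wrist_force: [0.1, 0.6, -1.1]
gripper_width: 0.735
grasp_force: 66.0
[0.5363 0.2963 0.2761] [-1.      0.0078 -0.0001] 66.00356005132198 40.075 [-0.3025  0.4772 -0.3941  1.4776  0.1886  1.2242  0.8419]
side 619 [ 0.5005  0.2962  0.2675 -0.0167  0.374 ] 0.00122001317508115 bulb-tcp [ 0.0014 -0.0008  0.006 ] base [0.5656 0.2951 0.2931]
   base in lens axes: s -0.08165437753139304 | barrel lateral rel base [-0.0122  0.0255] up rel base [-0.0131  0.0243] angle deg 3.5869600163969038
scene 460 [ 0.4982  0.2948  0.2675 -0.0031  0.4263] 0.001971951670280291 bulb-tcp [-0.0017 -0.0017  0.0079] base [0.5619 0.2946 0.2965]
   base in lens axes: s -0.08590744609008594 | barrel lateral rel base [-0.0223  0.0106] up rel base [-0.023   0.0177] angle deg 0.6791016557518993
```

```bash
python3 -c "
from rig import env
print(env.sign_off())"
```

```text
the job is handed in; nothing more can be done
None
```

The job is handed in with the cover open at its stop and the gourd held still: by my last measurements its base is about 84 mm from the lens, within about 3 mm of the optical axis and tilted within about 4° of it; the hand-in returned no verdict.

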